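# Fit an end mill into a tool holder at the setting block

## Task

Take the empty tool holder (the one with an open bore and no tool in its nose) out of the black rack and lower it upright into the socket of the metal setting block until its flange sits flat, and let go of it. Then take the thicker of the two cutters from the wooden tray and slide its shank down into the holder's bore until it is fully home with its shoulder on the nose. Keep hold of each piece until it is down, without dropping it in, and leave the other holders and the thinner cutter where they stand.

Things in the scene. Friction and masses are not known exactly. Their poses are not given: they have to be found in the camera images.
- tool_rack: Fixed black plastic storage block, 80 (x) x 235 (y) x 55 high, white side strips. Three round through sockets of 32.5 mm diameter along its y axis at y = -85, 0 and +85 mm; in each a tool holder hangs by its flange. Origin: centre of its underside; z up.
- empty_holder: Empty steel tool holder, loose, 0.5 kg, 106 mm long, in any rack socket, taper down. Origin: centre of its lower end, 9 mm above the bench; z up along it: taper 21 to 31 mm dia. to z = 46, flange 48 dia. to 60, cylindrical nose 38 dia. to 106 (narrow groove at 102), good to grip. Bore 17 dia., 46 deep, open at the top, its mouth bevelled to 21 over the last 4 mm.
- bore_mouth (a point): Centre of the mouth of the empty holder's bore, at the top of its nose, 106 mm above the holder's origin. z along the bore, outward.
- setting_block: Fixed square aluminium block, 90 x 90 x 55 high, on a thin dark base plate 110 x 100, with one round through socket 32.5 mm in diameter in the middle of its top. Stands on the robot's right. Origin: centre of its underside; z up.
- setting_socket (a point): Centre of the socket's mouth, on the top face of the setting block, 55 mm above the bench. A holder seated here has its flange on this face, its origin 46 mm below this point and its bore mouth 60 mm above it.
- cutter_tray: Fixed pale wooden tray block, 70 (x) x 140 (y) x 42 high, with two round holes 17.2 mm in diameter, 34 mm deep, at y = -42 and +42 mm; a cutter stands shank down in each. Origin: centre of its underside; z up.
- end_mill: The thicker cutter, a steel end mill, loose, 0.19 kg, 97 mm long, in either tray hole, shank down. Origin: centre of the shank's lower end, 8 mm above the bench; z up along it. Shank 16 mm dia. to z = 42 (end bevelled), then a flat shoulder and the fluted part 20 dia. to z = 97, good to grip. Home in the holder, its origin is 42 mm below the bore mouth.
- slim_cutter: The thinner cutter, loose, 85 mm long: shank 16 mm in diameter to z = 40, fluted part only 11 mm in diameter above. In the other hole of the tray. Origin: centre of the shank's lower end. To be left.
- drill_holder: A holder of the same taper and flange with a dark chuck narrowing to a drill of 10 mm diameter, top 129 mm above its origin (small end of the taper). In the rack; to be left.
- facemill_holder: A holder of the same taper and flange with a face mill 50 mm in diameter on it, top 114 mm above its origin (small end of the taper). In the rack; to be left.
Mind the look-alikes: they are no part of the job. What is shaped like the setting_block but blue or green is not meant.

How it is judged:
On the way, in this order (a step that is already met when the one before it is completed fails the run):
1. the empty holder stands seated in the setting block's socket, let go (horizontal distance between empty_holder and setting_socket below 0.005 m and z of bore_mouth in the frame of setting_socket between 0.056 and 0.063 m and angle between empty_holder's own z axis and vertical below 0.06 rad and contact force between the fingers and empty_holder below 0.3 N), for 0.2 s.
2. the thicker cutter is home in the bore of that holder (horizontal distance between end_mill and bore_mouth below 0.004 m and z of end_mill in the frame of bore_mouth below -0.039 m and angle between the z axis of end_mill and the z axis of empty_holder, either way round below 0.06 rad), for 0.2 s.
At the end, for the whole second after the job is handed in: Empty holder upright (0.06 rad) in the setting block's socket, within 5 mm of its axis, seated within 3 mm; thicker cutter in its bore, in line (0.06 rad), shoulder within 3 mm of the nose; both at rest; other holders and thinner cutter within 15 mm of their start (all of step 2 and horizontal distance between empty_holder and setting_socket below 0.005 m and z of bore_mouth in the frame of setting_socket between 0.056 and 0.063 m and angle between empty_holder's own z axis and vertical below 0.06 rad and linear speed of each of end_mill, empty_holder below 0.02 m/s and distance of each of drill_holder, facemill_holder, slim_cutter from where it was at the start of the episode below 0.015 m); the robot touches nothing.
It fails at once if the holder is let go over the setting block's socket more than 12 mm above its seat (horizontal distance between empty_holder and setting_socket below 0.015 m and z of bore_mouth in the frame of setting_socket above 0.072 m and contact force between the fingers and empty_holder below 0.1 N).
It fails at once if the thicker cutter is let go over the bore more than 12 mm before it is home (horizontal distance between end_mill and bore_mouth below 0.015 m and z of end_mill in the frame of bore_mouth above -0.03 m and contact force between the fingers and end_mill below 0.1 N).
It fails at once if another holder or the thinner cutter is pulled out or knocked over (distance of any of drill_holder, facemill_holder, slim_cutter from where it was at the start of the episode above 0.03 m).
It also fails if it takes over 72 s, if anything falls off the work surface, if the arm or the gripper's body presses on something with over 40 N, if the wrist force passes 120 N, or if a joint passes its speed limit or range.

## Robot

A 6-joint arm with a two-finger parallel gripper is mounted at the origin on the work surface. World frame = base frame: x ahead of the robot, y to its left, z up, the work surface at z = 0. Lengths are in m, angles in rad, forces in N, time in s.
With the tool pointing down it reaches from about 0.35 to 0.975 m from the base axis. Payload 4.9 kg.
Tool frame: the origin (TCP) lies at the very end of the fingers, on their centre line; the grasp point (between the pads) lies 19 mm behind it; z points along the fingers, y is the line along which they close (so a half turn about z gives the same grasp; the last joint's range is limited). The gripper opens to 85 mm and grips with 20 to 120 N. Pads are 22 mm wide; open, the fingers measure 114 mm over their backs; the gripper's body (76 mm by 85 mm) begins 54 mm behind the grasp point. The pads swing forward as they close: fully open they stand 13 mm farther back than shut.
Start: joints at [0.991, 0.053, 1.613, -0, 1.476, -0.119], TCP at [0.278, 0.56, 0.231] pointing down, gripper open.
Joint ranges: [-3.01, 3.01], [-1.01, 2.22], [0.06, 2.58], [-1.02, 4.17], [0.09, 2.62], [-3.14, 3.14]. Speed limits (rad/s): [2.57, 2.57, 3.14, 3.14, 3.14, 3.14].

## Interface

Orientations are given as a unit quaternion [w, x, y, z].
In Python, from plant import state, optics, ticket, nets gives the robot as it stands. The module is installed in compiled form; this text tells all that it offers.
- The arm moves only by the shell command python3 -m inch 'ROWS' [OPENING]. ROWS is JSON, a list of rows, each an object of numbers: "dx", "dy", "dz": the shift along the tool's x, y, z as a fraction of full scale; "rx", "ry", "rz": the turn, a rotation vector about the tool's x, y, z as a fraction of full scale. In form: [{"dx": .., "dy": .., "dz": .., "rx": .., "ry": .., "rz": ..}, ...]. A call has 1 to 5 rows; each row is the pose to reach, as a shift and turn from the pose commanded when the call began, along the tool's axes at that moment; what a row does not reach only later rows make up. Full scale, the value 1, is 0.8 m for a shift and 1.5 rad for a turn. A row lasts 1/10 s, in which the tool goes at most 50 mm and 8.59 degrees, less where a joint would pass 70% of its speed; a pose out of reach is approached as far as the arm can. A call with a number of a shift or a turn outside -1 to 1 is refused whole. A call with a gripper value outside its range is refused whole. OPENING is the opening, from -1 (shut) to 1 (fully open), set as the call begins (- or left out, the last holds). The fingers move at their own pace and stop on an object; the grip force is fixed at half the most. Time passes only in rows, so rows that repeat a pose let the fingers close. It gives the time, the measured TCP pose, the force, the opening and the grip force at its end, in the units of the state.
- state(): the state, without advancing time (a new reading comes with each control period).
- optics.grab_frame(name): name is "scene" or "top"; returns the picture (384x512x3 uint8, red, green, blue); there is no depth.
- optics.camera_info(name): a dict with "fx", "fy", "cx", "cy" (pixels), "R" (3x3) and "t" (3): a world point X has camera coordinates R X + t. Camera axes: x right, y down, z forward; pixel columns grow to the right and rows downward; lengths in m; the calibration is good to about 2 mm. A picture is of the moment at which its call begins. camera_info takes no time and is no camera call.
- ticket.job_done(): hands the job in; it is judged then, once.
Trained networks look in the newest picture that a camera, given by its name, has taken for a name from the list of things; names that differ only in an ending like _2 or _b are one class to them, and where a whole thing is asked for, a point or a joint stands for the part that bears it (a point fixed in the world has none). Each returns a list of dicts, best first, with "confidence" (0 to 1); they miss things now and then, are a little off and sometimes report something else, mostly with a low value. They report only what shows in the picture. A call takes as long as a camera call. They do not tell look-alikes from the thing itself.
- nets.boxes_of(camera, name): "bbox" ([centre column, centre row, width, height] in pixels, round what is visible of it).
- nets.outline_of(camera, name): "pixels" (384x512 bool, what is visible of it) and "bbox" ([centre column, centre row, width, height] in pixels, round what is visible of it).
The state is a dict: "time": time; "joint_pos": joint angles; "joint_vel": joint speeds; "joint_efforts": joint torques, N m; "tool_pos": TCP position; "tool_rot": TCP orientation; "contact_force": force on the tool from outside, world axes, zero at the start; "ft_torque": the same for the moment, N m; "gripper_width": opening from 0.0 (shut) to 1.0 (fully open); "grasp_force": force on a finger pad.
Only numpy, scipy, OpenCV 4.12 (cv2) and the standard library are available. Lean on these libraries where they do the work, as an engineer would, in place of code of your own. Each camera call takes 0.05 s, during which the arm holds its last target. There are 200 camera calls.

## Working session

There is one attempt and no reset: what is moved stays moved. The work goes in short steps, Python scripts to look and compute and a shell command to move; the robot and the scene stay as the last step left them, time stands still between calls to the robot, and variables do not carry over. Pictures are saved under pics/ and viewed, at most 10 in all, crops included, and the job is handed in when it is done.

```bash
mkdir -p pics
python3 - <<'E'
from plant import state, optics
import cv2,numpy as np
s=state();print(s)
for n in("scene","top"):
    im=optics.grab_frame(n);c=optics.camera_info(n);print(n,c)
    cv2.imwrite(f"pics/{n}0.png",im[:,:,::-1])
a=cv2.imread("pics/scene0.png");b=cv2.imread("pics/top0.png")
E
```

```text
{'time': 0.0, 'joint_pos': array([ 9.90988173e-01,  5.33438837e-02,  1.61430139e+00,  1.77973598e-05,
        1.47598705e+00, -1.18968464e-01]), 'joint_vel': array([0.00037349, 0.00101164, 0.00023397, 0.00027366, 0.00029992,
       0.00056451]), 'joint_efforts': array([-1.04882536e-03, -3.93688560e+01, -3.70172882e+01, -3.82500812e-04,
        6.97395517e-03,  6.92566857e-06]), 'tool_pos': array([0.27757206, 0.55928679, 0.23006664]), 'tool_rot': array([-3.57436152e-04,  2.28387002e-01,  9.73569893e-01, -9.55187623e-04]), 'contact_force': array([ 0.46192625, -0.02252185, -0.45457655]), 'ft_torque': array([ 0.03052462, -0.01948826,  0.02860168]), 'grasp_force': 0.0, 'gripper_width': 1.0009314333475474}
scene {'fx': 366.9790073981712, 'fy': 366.9790073981712, 'cx': 255.8826759311287, 'cy': 191.49840497131424, 'R': array([[-0.34401506,  0.93877374,  0.01890749],
       [ 0.54574308,  0.21629335, -0.80955647],
       [-0.76407992, -0.26818099, -0.58673745]]), 't': array([ 0.23123874, -0.13977949,  1.40359409])}
top {'fx': 381.61728877253995, 'fy': 381.61728877253995, 'cx': 254.07907413810395, 'cy': 187.73613904610517, 'R': array([[ 0.02421494, -0.99966286,  0.00936992],
       [-0.97960901, -0.025597  , -0.19927612],
       [ 0.19944878, -0.0043534 , -0.97989858]]), 't': array([-0.11390437,  0.4657865 ,  0.93351539])}
```

View pics/scene0.png

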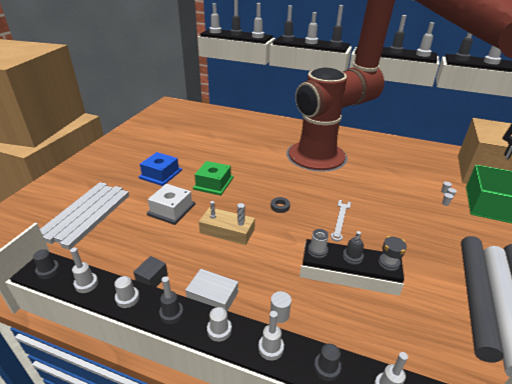

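View pics/top0.png

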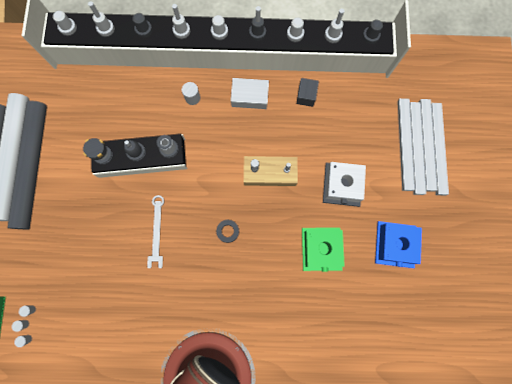

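The top view shows the black rack at about (138,152). In it are the face mill (97,150), the drill (133,148) and the open nose (167,145).

| Target | Could be confused with | Choice |
|---|---|---|
| Empty holder | Rack noses at (97,150) and (133,148), shelf holders at the top (y≈25), grey cylinder (190,93) | (167,145) |
| Setting block | Green block (323,250), blue block (398,245) | Silver block (347,182) |
| End mill | Thin cutter (288,167) | Thick cutter (254,164) |

I'll check these choices in one close montage.

```bash
cat > h.py <<'E'
import numpy as np,cv2
from scipy.optimize import least_squares
from plant import state,optics,nets
def proj(n,X):
    c=optics.camera_info(n);p=np.atleast_2d(X)@np.array(c["R"]).T+c["t"]
    return np.c_[c["fx"]*p[:,0]/p[:,2]+c["cx"],c["fy"]*p[:,1]/p[:,2]+c["cy"]]
def ray(n,uv,z):
    c=optics.camera_info(n);R=np.array(c["R"]);o=-R.T@c["t"]
    d=R.T@np.array([(uv[0]-c["cx"])/c["fx"],(uv[1]-c["cy"])/c["fy"],1]);return o+d*(z-o[2])/d[2]
def crop(im,u,v,r=30,size=256):
    return cv2.resize(im[v-r:v+r,u-r:u+r],(size,size),interpolation=cv2.INTER_CUBIC)
E
python3 - <<'E'
from h import *
a=cv2.imread("pics/top0.png");b=cv2.imread("pics/scene0.png")
m=np.vstack([np.hstack([crop(a,167,148),crop(a,271,168),crop(a,347,182)]),np.hstack([crop(b,320,245),crop(b,227,217),crop(b,171,203)])])
cv2.imwrite("pics/m.png",m)
for n,uv,z in(("top",(167,143),.115),("top",(254,162),.105),("top",(347,181),.055),("scene",(320,232),.115),("scene",(241,206),.105),("scene",(170,199),.055)):print(n,uv,ray(n,uv,z).round(4))
for cam in("top","scene"):
    optics.grab_frame(cam)
    for o in("empty_holder","end_mill","setting_block","tool_rack","cutter_tray"):
        print(cam,o,[(np.round(d["bbox"],1),round(d["confidence"],2)) for d in nets.boxes_of(cam,o)][:3])
E
```

```text
top (167, 143) [0.5607 0.1135 0.115 ]
top (254, 162) [ 0.5211 -0.1001  0.105 ]
top (347, 181) [ 0.4908 -0.34    0.055 ]
scene (320, 232) [0.5572 0.119  0.115 ]
scene (241, 206) [ 0.5215 -0.0993  0.105 ]
scene (170, 199) [ 0.508  -0.3283  0.055 ]
top empty_holder [(array([138.8, 155.4,  93.8,  45.9]), 0.49)]
top end_mill [(array([256.4, 164.2,  10.9,  13.5]), 0.47)]
top setting_block [(array([343.8, 186. ,  49.7,  46.6]), 0.8), (array([325.3, 249.5,  42.6,  46. ]), 0.79), (array([399.8, 245.4,  49.8,  47.5]), 0.64)]
top tool_rack [(array([138.7, 155.3,  96.2,  47.4]), 0.76)]
top cutter_tray [(array([270.4, 172.2,  56. ,  26.9]), 0.9)]
scene empty_holder [(array([316.7, 244.6,  22.4,  26. ]), 0.85), (array([227.4, 226.9,  60.8,  38.3]), 0.2)]
scene end_mill [(array([241.5, 215.4,   8.8,  22.4]), 0.5)]
scene setting_block [(array([169.2, 204.5,  43.4,  42.6]), 0.58), (array([213.2, 177.9,  40.7,  37.9]), 0.56)]
scene tool_rack [(array([353.2, 268.9, 103.8,  57.9]), 0.92)]
scene cutter_tray [(array([226.4, 225.2,  56.9,  39.3]), 0.89), (array([212.8, 210.3,   1.9,  13.7]), 0.57)]
```

View pics/m.png

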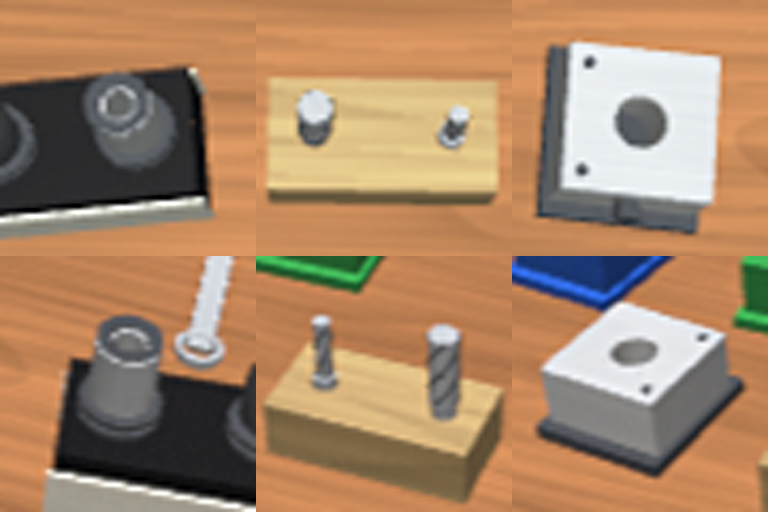

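The montage confirms the choices: an open-bore nose in the rack, the thick fluted cutter on the tray's left in the top view, and the silver block. Next I'll triangulate each point from both cameras.

```bash
cat >> h.py <<'E'
def tri(a,b,z=None):
    f=lambda x:np.r_[proj("top",x)[0]-a,proj("scene",x)[0]-b,([] if z is None else [(x[2]-z)*2000])]
    r=least_squares(f,[.5,0,.1]);return r.x.round(4),r.fun.round(1)
def rows(goal,yaw=None):
    from scipy.spatial.transform import Rotation as Ro
    s=state();q=s["tool_rot"];R=Ro.from_quat([q[1],q[2],q[3],q[0]]).as_matrix()
    d=R.T@(np.array(goal)-s["tool_pos"]);y=np.degrees(np.arctan2(R[1,1],R[0,1]))
    print("tcp",s["tool_pos"].round(4),"yawY",y.round(2),"tilt",R[:,2].round(4),"frac dxyz",(d/.8).round(4),"rz",None if yaw is None else round(-np.radians(yaw-y)/1.5,4))
E
python3 - <<'E'
from h import *
for nm,a,b,z in(("mouth",(165.2,142.2),(320.2,235.3),.115),("mill",(255.1,162.4),(241,205.7),.105),("sock",(347,180.6),(169.8,195.6),.055)):
    print(nm,tri(a,b),tri(a,b,z)[0],tri(a,b,z)[1],ray("top",a,z).round(4),ray("scene",b,z).round(4))
# rack axis from dark-top outline in top image
optics.grab_frame("top")
for o in("tool_rack","cutter_tray","setting_block"):
    m=nets.outline_of("top",o)[0]["pixels"];p=np.argwhere(m)[:,::-1].astype(np.float32)
    r=cv2.minAreaRect(p);bx=cv2.boxPoints(r);print(o,r,[ray("top",c,.03)[:2].round(3) for c in bx])
E
```

```text
mouth (array([0.5638, 0.1203, 0.1104]), array([-0.5,  0.1, -0.5,  0. ])) [0.5646 0.12   0.1149] [-0.7 -0.8 -0.5 -1.2 -0.3] [0.5626 0.118  0.115 ] [0.5685 0.1219 0.115 ]
mill (array([ 0.5199, -0.1016,  0.1044]), array([-0.5,  0.2, -0.6, -0.1])) [ 0.5199 -0.1015  0.105 ] [-0.5  0.1 -0.6 -0.2 -0. ] [ 0.5202 -0.1029  0.105 ] [ 0.5203 -0.0997  0.105 ]
sock (array([ 0.4919, -0.3398,  0.0534]), array([-0.2,  0.1, -0.3, -0.1])) [ 0.4921 -0.3393  0.055 ] [-0.3 -0.1 -0.3 -0.4 -0.1] [ 0.4919 -0.34    0.055 ] [ 0.4937 -0.3375  0.055 ]
tool_rack ((138.05902099609375, 155.10205078125), (36.27705383300781, 95.01505279541016), 84.4006576538086) [array([0.586, 0.342]), array([0.619, 0.091]), array([0.519, 0.076]), array([0.488, 0.322])]
cutter_tray ((270.5, 171.0), (30.0, 53.0), 90.0) [array([ 0.558, -0.073]), array([ 0.561, -0.214]), array([ 0.48 , -0.215]), array([ 0.476, -0.076])]
setting_block ((344.4228515625, 183.71380615234375), (41.70675277709961, 42.26497268676758), 4.5739216804504395) [array([ 0.436, -0.28 ]), array([ 0.55, -0.29]), array([ 0.543, -0.4  ]), array([ 0.43 , -0.388])]
```

```bash
python3 -c "
from h import *
rows([.564,.120,.2],7)"
```

```text
tcp [0.2779 0.5598 0.2313] yawY 63.6 tilt [ 0.  0. -1.] frac dxyz [-0.5648 -0.3334  0.0392] rz 0.6585
```

```bash
python3 -m inch '[{"dx":-0.565,"dy":-0.333,"dz":0.02,"rz":0.66},{"dx":-0.565,"dy":-0.333,"dz":0.02,"rz":0.66},{"dx":-0.565,"dy":-0.333,"dz":0.02,"rz":0.66},{"dx":-0.565,"dy":-0.333,"dz":0.02,"rz":0.66},{"dx":-0.565,"dy":-0.333,"dz":0.02,"rz":0.66}]' 1; python3 -c "
from h import *
rows([.564,.120,.2],7)"
```

```text
tcp [0.2779 0.5598 0.2313] yawY 63.6 tilt [ 0.  0. -1.] frac dxyz [-0.5648 -0.3334  0.0392] rz 0.6585validation failed for argument at $[0]...
```

```bash
python3 -m inch '[{"dx":-0.565,"dy":-0.333,"dz":0.02,"rx":0,"ry":0,"rz":0.66},{"dx":-0.565,"dy":-0.333,"dz":0.02,"rx":0,"ry":0,"rz":0.66},{"dx":-0.565,"dy":-0.333,"dz":0.02,"rx":0,"ry":0,"rz":0.66},{"dx":-0.565,"dy":-0.333,"dz":0.02,"rx":0,"ry":0,"rz":0.66},{"dx":-0.565,"dy":-0.333,"dz":0.02,"rx":0,"ry":0,"rz":0.66}]' 1; python3 -c "
from h import *
rows([.564,.120,.2],7)"
```

```text
time: 1.4
tool_pos: [0.415, 0.3488, 0.2239]
tool_rot: [0.0, 0.571, 0.821, 0.0]
contact_force: [0.8, 1.1, -0.5]
gripper_width: 1.0
grasp_force: 0.0
tcp [0.415  0.3488 0.2239] yawY 20.3 tilt [ 7.e-04  4.e-04 -1.e+00] frac dxyz [-0.3328  0.0754  0.0298] rz 0.1547
```

```bash
python3 -m inch '[{"dx":-0.333,"dy":0.075,"dz":0.03,"rx":0,"ry":0,"rz":0.155},{"dx":-0.333,"dy":0.075,"dz":0.03,"rx":0,"ry":0,"rz":0.155},{"dx":-0.333,"dy":0.075,"dz":0.03,"rx":0,"ry":0,"rz":0.155},{"dx":-0.333,"dy":0.075,"dz":0.03,"rx":0,"ry":0,"rz":0.155},{"dx":-0.333,"dy":0.075,"dz":0.03,"rx":0,"ry":0,"rz":0.155}]' 1; python3 -c "
from h import *
rows([.564,.120,.2],7)"
```

```text
time: 1.9
tool_pos: [0.552, 0.1404, 0.2019]
tool_rot: [0.0, 0.661, 0.751, 0.0]
contact_force: [0.5, 1.1, 0.3]
gripper_width: 1.0
grasp_force: 0.0
tcp [0.552  0.1404 0.2019] yawY 7.3 tilt [ 8.e-04  2.e-04 -1.e+00] frac dxyz [-0.0272  0.0116  0.0024] rz 0.0034
```

```bash
python3 -m inch '[{"dx":0,"dy":0,"dz":0,"rx":0,"ry":0,"rz":0},{"dx":0,"dy":0,"dz":0,"rx":0,"ry":0,"rz":0},{"dx":0,"dy":0,"dz":0,"rx":0,"ry":0,"rz":0}]'
python3 - <<'E'
from h import *
rows([.564,.120,.079],7)
a=optics.grab_frame("top")[:,:,::-1];b=optics.grab_frame("scene")[:,:,::-1]
cv2.imwrite("pics/c1.png",np.hstack([crop(a,165,148,45,400),crop(b,320,225,45,400)]))
E
```

```text
time: 2.2
tool_pos: [0.5507, 0.1431, 0.2019]
tool_rot: [-0.0, 0.66, 0.751, 0.0]
contact_force: [-0.5, 0.3, 0.2]
gripper_width: 1.004
grasp_force: 0.0
tcp [0.5507 0.1431 0.2019] yawY 7.35 tilt [-2.e-04  4.e-04 -1.e+00] frac dxyz [-0.0308  0.0128  0.1536] rz 0.0041
```

View pics/c1.png

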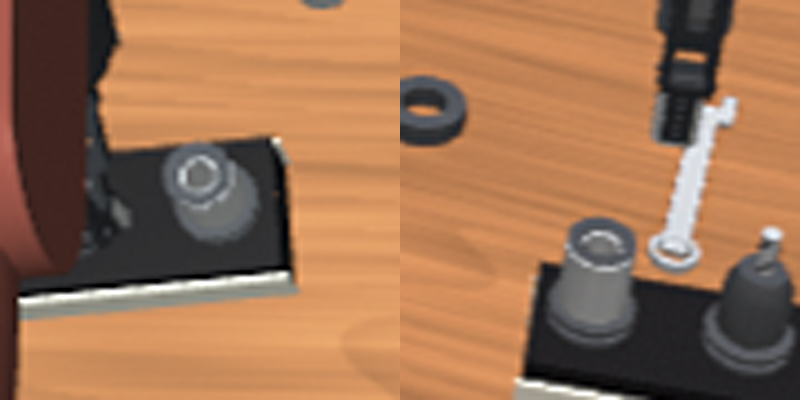

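The empty nose is at top (165,142) and scene (320,234.5), and the fingers aren't over it yet. The position agrees with (0.564, 0.120), so I'll centre above it and then descend.

```bash
python3 -m inch '[{"dx":-0.031,"dy":0.013,"dz":0,"rx":0,"ry":0,"rz":0},{"dx":-0.031,"dy":0.013,"dz":0,"rx":0,"ry":0,"rz":0},{"dx":-0.031,"dy":0.013,"dz":0.02,"rx":0,"ry":0,"rz":0},{"dx":-0.031,"dy":0.013,"dz":0.05,"rx":0,"ry":0,"rz":0},{"dx":-0.031,"dy":0.013,"dz":0.08,"rx":0,"ry":0,"rz":0}]'; python3 -c "
from h import *
rows([.564,.120,.079],7)"
```

```text
time: 2.8
tool_pos: [0.5638, 0.1203, 0.1363]
tool_rot: [-0.0, 0.66, 0.751, 0.0]
contact_force: [-1.1, -0.7, -1.2]
gripper_width: 1.001
grasp_force: 0.0
tcp [0.5638 0.1203 0.1363] yawY 7.39 tilt [ 0.e+00  4.e-04 -1.e+00] frac dxyz [-0.0004  0.0002  0.0717] rz 0.0045
```

```bash
python3 -m inch '[{"dx":0,"dy":0,"dz":0.03,"rx":0,"ry":0,"rz":0},{"dx":0,"dy":0,"dz":0.055,"rx":0,"ry":0,"rz":0},{"dx":0,"dy":0,"dz":0.07,"rx":0,"ry":0,"rz":0},{"dx":0,"dy":0,"dz":0.07,"rx":0,"ry":0,"rz":0},{"dx":0,"dy":0,"dz":0.07,"rx":0,"ry":0,"rz":0}]'
python3 - <<'E'
from h import *
rows([.564,.120,.079],7)
a=optics.grab_frame("top")[:,:,::-1];b=optics.grab_frame("scene")[:,:,::-1]
cv2.imwrite("pics/c2.png",np.hstack([crop(a,165,148,45,400),crop(b,320,225,45,400)]))
E
```

```text
time: 3.3
tool_pos: [0.5646, 0.1196, 0.082]
tool_rot: [0.0, 0.66, 0.751, 0.0]
contact_force: [0.9, -0.1, 1.0]
gripper_width: 1.001
grasp_force: 0.0
tcp [0.5646 0.1196 0.082 ] yawY 7.34 tilt [ 3.e-04  1.e-04 -1.e+00] frac dxyz [ 0.0006 -0.0006  0.0038] rz 0.004
```

View pics/c2.png

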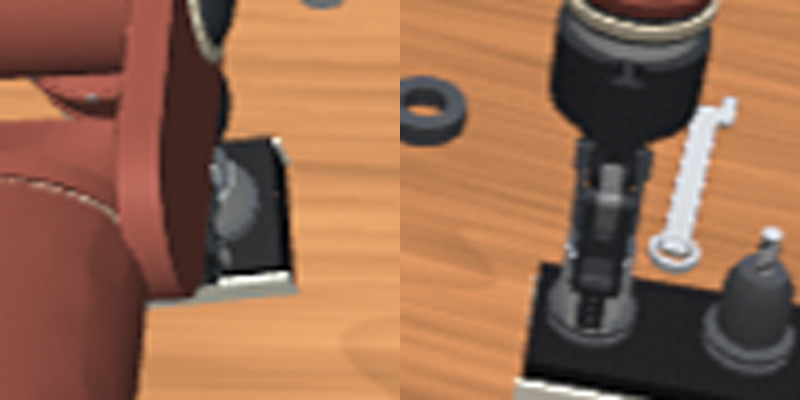

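The near finger is centred on the nose in scene (603,240). I'll lower it slightly and close.

```bash
python3 -m inch '[{"dx":0,"dy":0,"dz":0.007,"rx":0,"ry":0,"rz":0},{"dx":0,"dy":0,"dz":0.007,"rx":0,"ry":0,"rz":0}]'; python3 -m inch '[{"dx":0,"dy":0,"dz":0,"rx":0,"ry":0,"rz":0},{"dx":0,"dy":0,"dz":0,"rx":0,"ry":0,"rz":0},{"dx":0,"dy":0,"dz":0,"rx":0,"ry":0,"rz":0},{"dx":0,"dy":0,"dz":0,"rx":0,"ry":0,"rz":0},{"dx":0,"dy":0,"dz":0,"rx":0,"ry":0,"rz":0}]' -1;python3 -m inch '[{"dx":0,"dy":0,"dz":0,"rx":0,"ry":0,"rz":0},{"dx":0,"dy":0,"dz":0,"rx":0,"ry":0,"rz":0},{"dx":0,"dy":0,"dz":0,"rx":0,"ry":0,"rz":0},{"dx":0,"dy":0,"dz":0,"rx":0,"ry":0,"rz":0},{"dx":0,"dy":0,"dz":0,"rx":0,"ry":0,"rz":0}]' -1
```

```text
time: 3.6
tool_pos: [0.5645, 0.119, 0.0762]
tool_rot: [0.0, 0.661, 0.751, 0.0]
contact_force: [-0.5, 0.4, -0.7]
gripper_width: 1.002
grasp_force: 0.0
time: 4.1
tool_pos: [0.5646, 0.1191, 0.0765]
tool_rot: [-0.0, 0.661, 0.751, -0.0]
contact_force: [-1.7, -0.1, 2.3]
gripper_width: 0.419
grasp_force: 59.6
time: 4.6
tool_pos: [0.5646, 0.1191, 0.0765]
tool_rot: [-0.0, 0.661, 0.751, -0.0]
contact_force: [-3.1, 0.3, 5.5]
gripper_width: 0.421
grasp_force: 59.6
```

```bash
python3 -m inch '[{"dx":0,"dy":0,"dz":-0.015,"rx":0,"ry":0,"rz":0},{"dx":0,"dy":0,"dz":-0.045,"rx":0,"ry":0,"rz":0},{"dx":0,"dy":0,"dz":-0.085,"rx":0,"ry":0,"rz":0},{"dx":0,"dy":0,"dz":-0.125,"rx":0,"ry":0,"rz":0},{"dx":0,"dy":0,"dz":-0.155,"rx":0,"ry":0,"rz":0}]'
python3 - <<'E'
from h import *
rows([.492,-.339,.195],7)
b=optics.grab_frame("scene")[:,:,::-1]
cv2.imwrite("pics/c3.png",crop(b,330,210,70,500))
E
```

```text
time: 5.1
tool_pos: [0.5648, 0.119, 0.2017]
tool_rot: [0.001, 0.661, 0.751, 0.001]
contact_force: [0.8, 0.1, -3.2]
gripper_width: 0.417
grasp_force: 59.6
tcp [0.5648 0.119  0.2017] yawY 7.3 tilt [ 1.5e-03  1.0e-04 -1.0e+00] frac dxyz [-0.5563 -0.1631  0.0082] rz 0.0035
```

View pics/c3.png

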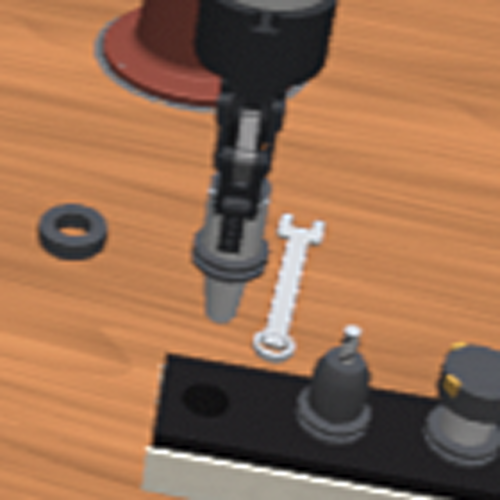

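The holder is gripped upright: flange at scene (325,210), emptied socket at (317,251). Now I'll carry it to the block.

```bash
python3 -c "
from h import *
print(ray('scene',(317.4,251.4),.055),ray('scene',(324.7,210.),.186))
"; python3 -m inch '[{"dx":-0.06,"dy":-0.018,"dz":0,"rx":0,"ry":0,"rz":0},{"dx":-0.12,"dy":-0.036,"dz":0,"rx":0,"ry":0,"rz":0},{"dx":-0.18,"dy":-0.053,"dz":0,"rx":0,"ry":0,"rz":0},{"dx":-0.24,"dy":-0.07,"dz":0,"rx":0,"ry":0,"rz":0},{"dx":-0.3,"dy":-0.088,"dz":0,"rx":0,"ry":0,"rz":0}]'; python3 -m inch '[{"dx":-0.06,"dy":-0.018,"dz":0,"rx":0,"ry":0,"rz":0},{"dx":-0.12,"dy":-0.036,"dz":0,"rx":0,"ry":0,"rz":0},{"dx":-0.18,"dy":-0.053,"dz":0,"rx":0,"ry":0,"rz":0},{"dx":-0.24,"dy":-0.07,"dz":0,"rx":0,"ry":0,"rz":0},{"dx":-0.256,"dy":-0.075,"dz":0,"rx":0,"ry":0,"rz":0}]';python3 -m inch '[{"dx":0,"dy":0,"dz":0,"rx":0,"ry":0,"rz":0},{"dx":0,"dy":0,"dz":0,"rx":0,"ry":0,"rz":0},{"dx":0,"dy":0,"dz":0,"rx":0,"ry":0,"rz":0}]';python3 - <<'E'
from h import *
rows([.492,-.339,.195],7)
E
```

```text
[0.56185881 0.12088835 0.055     ] [0.56072179 0.12187431 0.186     ]
time: 5.65
tool_pos: [0.5241, -0.1294, 0.1986]
tool_rot: [-0.001, 0.661, 0.751, -0.0]
contact_force: [0.4, -0.6, -3.9]
gripper_width: 0.418
grasp_force: 59.7
time: 6.15
tool_pos: [0.49, -0.3428, 0.1984]
tool_rot: [-0.0, 0.662, 0.749, -0.001]
contact_force: [-0.0, 0.4, -3.8]
gripper_width: 0.418
grasp_force: 59.9
time: 6.45
tool_pos: [0.492, -0.337, 0.1994]
tool_rot: [-0.001, 0.66, 0.751, 0.0]
contact_force: [-0.5, -0.6, -3.7]
gripper_width: 0.419
grasp_force: 59.9
tcp [ 0.492  -0.337   0.1994] yawY 7.4 tilt [-7.0e-04  1.2e-03 -1.0e+00] frac dxyz [-0.0025 -0.0003  0.0055] rz 0.0046
```

```bash
python3 -m inch '[{"dx":-0.0035,"dy":0,"dz":0.02,"rx":0,"ry":0,"rz":0},{"dx":-0.0035,"dy":0,"dz":0.045,"rx":0,"ry":0,"rz":0},{"dx":-0.0035,"dy":0,"dz":0.06,"rx":0,"ry":0,"rz":0},{"dx":-0.0035,"dy":0,"dz":0.06,"rx":0,"ry":0,"rz":0},{"dx":-0.0035,"dy":0,"dz":0.06,"rx":0,"ry":0,"rz":0}]'
python3 - <<'E'
from h import *
rows([.492,-.340,.142],7)
a=optics.grab_frame("top")[:,:,::-1];b=optics.grab_frame("scene")[:,:,::-1]
A=crop(a,340,170,45,400);B=crop(b,170,195,40,400)
p=proj("scene",[.492,-.339,.055])[0];q=(p-[130,155])*5
th=np.linspace(0,2*np.pi,40);c=proj("scene",np.c_[.492+.01625*np.cos(th),-.339+.01625*np.sin(th),0*th+.055])
cv2.polylines(B,[((c-[130,155])*5).astype(int)],True,(0,0,255),1)
cv2.imwrite("pics/c4.png",np.hstack([A,B]))
E
```

```text
time: 6.95
tool_pos: [0.4922, -0.3409, 0.1518]
tool_rot: [-0.0, 0.66, 0.751, -0.0]
contact_force: [0.7, -0.4, -3.1]
gripper_width: 0.418
grasp_force: 59.9
tcp [ 0.4922 -0.3409  0.1518] yawY 7.34 tilt [-5.e-04  4.e-04 -1.e+00] frac dxyz [ 0.0012 -0.0001  0.0122] rz 0.004
```

View pics/c4.png

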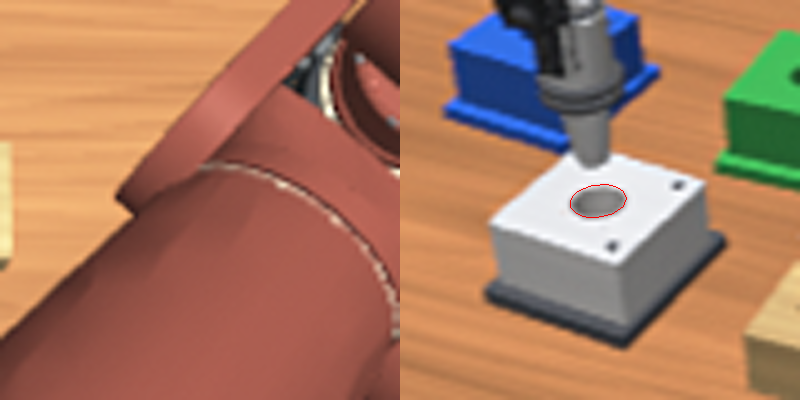

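The hole at about crop (598,202) matches the predicted ring, and the holder tip is at about crop (593,163). I'll compare the tip with its prediction.

Run:
```python
from h import *
for y in(-.3409,-.3395):
    th=np.linspace(0,6.28,60);f=lambda r,z:(proj("scene",np.c_[.4922+r*np.cos(th),y+r*np.sin(th),0*th+z])-[130,155])*5+[400,0]
    for r,z in((.0105,.0843),(.024,.1303)):
        c=f(r,z);print(y,r,c.min(0).round(1),c.max(0).round(1))
b=cv2.imread("pics/c4.png")
for r in(95,150,158):print(r,b[r,530:650:4].mean(1).round().astype(int))
```

```text
-0.3409 0.0105 [570.9 149.6] [607.7 170.4]
-0.3409 0.024 [536.1  71.1] [622.4 117.4]
-0.3395 0.0105 [573.  150.1] [609.8 170.9]
-0.3395 0.024 [538.3  71.6] [624.6 117.9]
95 [ 68  69  70  69  66  64  65  69  72  77  80  81  81  79  74  68  61  57
  63  74  77  71  61  53  51  52  66  93 121 140]
150 [136 133 124 111 102  92  75  58  54  84 116 126 120 119 121 122 119 112
 104 105 129 146 143 136 135 136 137 139 141 140]
158 [136 136 135 135 135 133 132 147 187 237 247 204 145 116 113 115 113 105
  99 124 198 250 252 247 221 189 167 156 148 143]
```

The tip is centred at about crop column 592, which puts the holder at y≈-0.339, in line with the socket. I'll descend.

```bash
python3 -m inch '[{"dx":0,"dy":0,"dz":0.02,"rx":0,"ry":0,"rz":0},{"dx":0,"dy":0,"dz":0.035,"rx":0,"ry":0,"rz":0},{"dx":0,"dy":0,"dz":0.05,"rx":0,"ry":0,"rz":0},{"dx":0,"dy":0,"dz":0.06,"rx":0,"ry":0,"rz":0},{"dx":0,"dy":0,"dz":0.06,"rx":0,"ry":0,"rz":0}]'; python3 -m inch '[{"dx":0,"dy":0,"dz":0.006,"rx":0,"ry":0,"rz":0},{"dx":0,"dy":0,"dz":0.012,"rx":0,"ry":0,"rz":0},{"dx":0,"dy":0,"dz":0.018,"rx":0,"ry":0,"rz":0},{"dx":0,"dy":0,"dz":0.022,"rx":0,"ry":0,"rz":0},{"dx":0,"dy":0,"dz":0.022,"rx":0,"ry":0,"rz":0}]'
```

```text
time: 7.55
tool_pos: [0.491, -0.3404, 0.1016]
tool_rot: [-0.002, 0.661, 0.751, -0.0]
contact_force: [-0.5, 0.4, -3.7]
gripper_width: 0.416
grasp_force: 59.9
time: 8.05
tool_pos: [0.4919, -0.3411, 0.0859]
tool_rot: [-0.001, 0.661, 0.751, 0.0]
contact_force: [0.4, -0.5, -4.2]
gripper_width: 0.419
grasp_force: 59.9
```

```bash
python3 -m inch '[{"dx":0,"dy":0,"dz":0.004,"rx":0,"ry":0,"rz":0},{"dx":0,"dy":0,"dz":0.007,"rx":0,"ry":0,"rz":0},{"dx":0,"dy":0,"dz":0.01,"rx":0,"ry":0,"rz":0},{"dx":0,"dy":0,"dz":0.011,"rx":0,"ry":0,"rz":0},{"dx":0,"dy":0,"dz":0.011,"rx":0,"ry":0,"rz":0}]'
```

```text
time: 8.55
tool_pos: [0.4921, -0.3414, 0.0776]
tool_rot: [-0.0, 0.661, 0.751, -0.0]
contact_force: [0.5, -0.1, -4.0]
gripper_width: 0.421
grasp_force: 59.9
```

```bash
python3 -m inch '[{"dx":0,"dy":0,"dz":0.001,"rx":0,"ry":0,"rz":0},{"dx":0,"dy":0,"dz":0.002,"rx":0,"ry":0,"rz":0},{"dx":0,"dy":0,"dz":0.002,"rx":0,"ry":0,"rz":0}]'
```

```text
time: 8.85
tool_pos: [0.4923, -0.3415, 0.0766]
tool_rot: [0.0, 0.661, 0.751, -0.0]
contact_force: [-0.9, -0.4, -2.3]
gripper_width: 0.414
grasp_force: 60.1
```

```bash
python3 -m inch '[{"dx":0,"dy":0,"dz":0.0005,"rx":0,"ry":0,"rz":0},{"dx":0,"dy":0,"dz":0.001,"rx":0,"ry":0,"rz":0},{"dx":0,"dy":0,"dz":0.001,"rx":0,"ry":0,"rz":0}]'
```

```text
time: 9.15
tool_pos: [0.4924, -0.3416, 0.0765]
tool_rot: [0.0, 0.661, 0.751, -0.0]
contact_force: [-3.7, 3.7, 5.7]
gripper_width: 0.42
grasp_force: 60.6
```

The downward load has reversed from -4 to +5.7 N, so it's seated. I'll let go.

```bash
python3 -m inch '[{"dx":0,"dy":0,"dz":0,"rx":0,"ry":0,"rz":0},{"dx":0,"dy":0,"dz":0,"rx":0,"ry":0,"rz":0},{"dx":0,"dy":0,"dz":0,"rx":0,"ry":0,"rz":0},{"dx":0,"dy":0,"dz":0,"rx":0,"ry":0,"rz":0},{"dx":0,"dy":0,"dz":0,"rx":0,"ry":0,"rz":0}]' 1; python3 -m inch '[{"dx":0,"dy":0,"dz":-0.03,"rx":0,"ry":0,"rz":0},{"dx":0,"dy":0,"dz":-0.07,"rx":0,"ry":0,"rz":0},{"dx":0,"dy":0,"dz":-0.12,"rx":0,"ry":0,"rz":0},{"dx":0,"dy":0,"dz":-0.16,"rx":0,"ry":0,"rz":0},{"dx":0,"dy":0,"dz":-0.16,"rx":0,"ry":0,"rz":0}]'; python3 -c "
from h import *
rows([.520,-.1015,.2],7)"
```

```text
time: 9.65
tool_pos: [0.4922, -0.3414, 0.0753]
tool_rot: [0.0, 0.661, 0.751, -0.0]
contact_force: [-0.1, -0.2, 0.2]
gripper_width: 0.997
grasp_force: 0.0
time: 10.15
tool_pos: [0.4947, -0.3436, 0.2104]
tool_rot: [0.006, 0.661, 0.751, -0.0]
contact_force: [-0.1, -1.1, -0.1]
gripper_width: 1.001
grasp_force: 0.0
tcp [ 0.4947 -0.3436  0.2104] yawY 7.31 tilt [ 0.0086 -0.0077 -0.9999] frac dxyz [0.2962 0.0698 0.011 ] rz 0.0036
```

```bash
python3 -m inch '[{"dx":0.06,"dy":0.015,"dz":0,"rx":0,"ry":0,"rz":0},{"dx":0.12,"dy":0.03,"dz":0,"rx":0,"ry":0,"rz":0},{"dx":0.18,"dy":0.045,"dz":0,"rx":0,"ry":0,"rz":0},{"dx":0.24,"dy":0.06,"dz":0,"rx":0,"ry":0,"rz":0},{"dx":0.293,"dy":0.073,"dz":0,"rx":0,"ry":0,"rz":0}]'; python3 -m inch '[{"dx":0,"dy":0,"dz":0,"rx":0,"ry":0,"rz":0},{"dx":0,"dy":0,"dz":0,"rx":0,"ry":0,"rz":0},{"dx":0,"dy":0,"dz":0,"rx":0,"ry":0,"rz":0}]'
python3 - <<'E'
from h import *
rows([.520,-.1015,.067],7)
a=optics.grab_frame("top")[:,:,::-1];b=optics.grab_frame("scene")[:,:,::-1]
cv2.imwrite("pics/c5.png",np.vstack([np.hstack([crop(a,347,175,30,300),crop(b,172,190,30,300)]),np.hstack([crop(a,265,165,30,300),crop(b,240,200,30,300)])]))
E
```

```text
time: 10.65
tool_pos: [0.5199, -0.0992, 0.2025]
tool_rot: [-0.0, 0.661, 0.751, -0.0]
contact_force: [0.7, 0.2, -0.3]
gripper_width: 1.001
grasp_force: 0.0
time: 10.95
tool_pos: [0.5201, -0.1023, 0.203]
tool_rot: [-0.0, 0.661, 0.75, -0.0]
contact_force: [-0.1, -0.0, -0.9]
gripper_width: 1.0
grasp_force: 0.0
tcp [ 0.5201 -0.1023  0.203 ] yawY 7.26 tilt [-6.e-04 -3.e-04 -1.e+00] frac dxyz [1.000e-03 1.000e-04 1.699e-01] rz 0.003
```

View pics/c5.png

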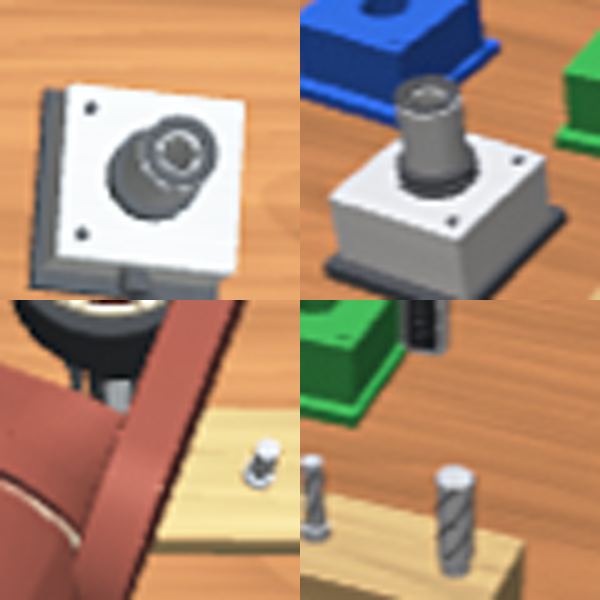

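The holder is seated, with its mouth at top (353,175) and scene (168,179). The end mill's top is still at scene (241,205.6).

```bash
python3 - <<'E'
from h import *
a,b=(353,175.2),(167.8,179.);print(tri(a,b),tri(a,b,.115),ray("top",a,.115),ray("scene",b,.115))
E
python3 -m inch '[{"dx":0.001,"dy":0,"dz":0.04,"rx":0,"ry":0,"rz":0},{"dx":0.001,"dy":0,"dz":0.08,"rx":0,"ry":0,"rz":0},{"dx":0.001,"dy":0,"dz":0.11,"rx":0,"ry":0,"rz":0},{"dx":0.001,"dy":0,"dz":0.135,"rx":0,"ry":0,"rz":0},{"dx":0.001,"dy":0,"dz":0.15,"rx":0,"ry":0,"rz":0}]' 1;  python3 -m inch '[{"dx":0,"dy":0,"dz":0.015,"rx":0,"ry":0,"rz":0},{"dx":0,"dy":0,"dz":0.02,"rx":0,"ry":0,"rz":0},{"dx":0,"dy":0,"dz":0.02,"rx":0,"ry":0,"rz":0}]'
```

```text
(array([ 0.4918, -0.3391,  0.1131]), array([-0.4,  0.2, -0.5, -0.1])) (array([ 0.4919, -0.3385,  0.115 ]), array([-0.5, -0.1, -0.5, -0.6, -0.1])) [ 0.49182682 -0.3396132   0.115     ] [ 0.49428334 -0.3355651   0.115     ]
time: 11.55
tool_pos: [0.519, -0.1015, 0.0812]
tool_rot: [-0.001, 0.661, 0.75, -0.001]
contact_force: [0.3, -0.2, 0.2]
gripper_width: 1.0
grasp_force: 0.0
time: 11.85
tool_pos: [0.5202, -0.1009, 0.0673]
tool_rot: [-0.0, 0.661, 0.751, -0.0]
contact_force: [-0.9, 0.3, 0.8]
gripper_width: 1.003
grasp_force: 0.0
```

```bash
python3 -m inch '[{"dx":0,"dy":0,"dz":0,"rx":0,"ry":0,"rz":0},{"dx":0,"dy":0,"dz":0,"rx":0,"ry":0,"rz":0},{"dx":0,"dy":0,"dz":0,"rx":0,"ry":0,"rz":0},{"dx":0,"dy":0,"dz":0,"rx":0,"ry":0,"rz":0},{"dx":0,"dy":0,"dz":0,"rx":0,"ry":0,"rz":0}]' -1;python3 -m inch '[{"dx":0,"dy":0,"dz":0,"rx":0,"ry":0,"rz":0},{"dx":0,"dy":0,"dz":0,"rx":0,"ry":0,"rz":0},{"dx":0,"dy":0,"dz":0,"rx":0,"ry":0,"rz":0},{"dx":0,"dy":0,"dz":0,"rx":0,"ry":0,"rz":0},{"dx":0,"dy":0,"dz":0,"rx":0,"ry":0,"rz":0}]' -1; python3 -m inch '[{"dx":0,"dy":0,"dz":-0.015,"rx":0,"ry":0,"rz":0},{"dx":0,"dy":0,"dz":-0.045,"rx":0,"ry":0,"rz":0},{"dx":0,"dy":0,"dz":-0.085,"rx":0,"ry":0,"rz":0},{"dx":0,"dy":0,"dz":-0.125,"rx":0,"ry":0,"rz":0},{"dx":0,"dy":0,"dz":-0.165,"rx":0,"ry":0,"rz":0}]';python3 -m inch '[{"dx":0,"dy":0,"dz":0,"rx":0,"ry":0,"rz":0},{"dx":0,"dy":0,"dz":0,"rx":0,"ry":0,"rz":0}]'; python3 -c "
from h import *
rows([.492,-.339,.2],7)
optics.grab_frame('scene')"
```

```text
time: 12.35
tool_pos: [0.52, -0.1008, 0.0679]
tool_rot: [-0.0, 0.661, 0.751, -0.0]
contact_force: [-1.5, -1.2, 2.3]
gripper_width: 0.212
grasp_force: 58.4
time: 12.85
tool_pos: [0.5201, -0.1008, 0.0679]
tool_rot: [-0.0, 0.661, 0.751, -0.0]
contact_force: [-3.1, -0.6, 5.5]
gripper_width: 0.22
grasp_force: 58.5
time: 13.35
tool_pos: [0.52, -0.1004, 0.2005]
tool_rot: [-0.0, 0.661, 0.751, 0.0]
contact_force: [0.9, 1.3, -2.6]
gripper_width: 0.218
grasp_force: 59.2
time: 13.55
tool_pos: [0.5204, -0.1006, 0.1997]
tool_rot: [0.001, 0.661, 0.751, 0.0]
contact_force: [-0.8, -0.6, -2.1]
gripper_width: 0.217
grasp_force: 59.4
tcp [ 0.5204 -0.1006  0.1997] yawY 7.31 tilt [ 1.5e-03 -2.0e-04 -1.0e+00] frac dxyz [-0.291  -0.0732 -0.0003] rz 0.0036
```

```bash
python3 -m inch '[{"dx":-0.06,"dy":-0.015,"dz":0,"rx":0,"ry":0,"rz":0},{"dx":-0.12,"dy":-0.03,"dz":0,"rx":0,"ry":0,"rz":0},{"dx":-0.18,"dy":-0.045,"dz":0,"rx":0,"ry":0,"rz":0},{"dx":-0.24,"dy":-0.06,"dz":0,"rx":0,"ry":0,"rz":0},{"dx":-0.291,"dy":-0.073,"dz":0,"rx":0,"ry":0,"rz":0}]'; python3 -m inch '[{"dx":0,"dy":0,"dz":0.01,"rx":0,"ry":0,"rz":0},{"dx":0,"dy":0,"dz":0.016,"rx":0,"ry":0,"rz":0},{"dx":0,"dy":0,"dz":0.016,"rx":0,"ry":0,"rz":0},{"dx":0,"dy":0,"dz":0.016,"rx":0,"ry":0,"rz":0}]'
python3 - <<'E'
from h import *
rows([.4922,-.339,.115+.0598-.010],7)
a=optics.grab_frame("top")[:,:,::-1];b=optics.grab_frame("scene")[:,:,::-1]
cv2.imwrite("pics/top6.png",a);cv2.imwrite("pics/scene6.png",b)
cv2.imwrite("pics/c6.png",np.hstack([crop(a,353,172,25,400),crop(b,168,172,20,400)]))
E
```

```text
time: 14.1
tool_pos: [0.4901, -0.3404, 0.1962]
tool_rot: [-0.002, 0.661, 0.75, 0.0]
contact_force: [0.4, 0.1, -0.9]
gripper_width: 0.22
grasp_force: 59.3
time: 14.5
tool_pos: [0.4917, -0.3373, 0.1854]
tool_rot: [-0.001, 0.66, 0.751, 0.0]
contact_force: [-0.7, -0.4, -2.1]
gripper_width: 0.218
grasp_force: 59.3
tcp [ 0.4917 -0.3373  0.1854] yawY 7.4 tilt [-0.0015  0.0016 -1.    ] frac dxyz [-0.0022  0.0003  0.0257] rz 0.0046
```

View pics/c6.png

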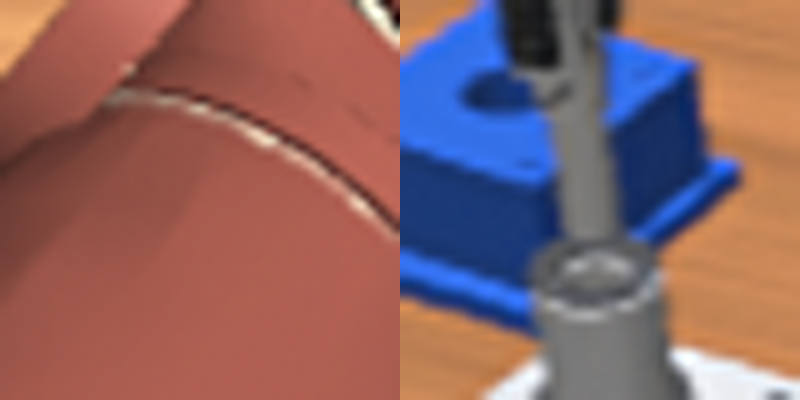

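The scene crop shows the nose ring centred at about (597,275) and the shank just above it at about (591,220). I'll compare with projections, using the same camera for both parts.

Run:
```python
from h import *
f=lambda x,y,z:((proj("scene",[x,y,z])-[148,152])*10+[400,0])[0].round(1)
for z in(.115,.1255,.130,.135,.150):print(z,f(.492,-.339,z))
print("per mm x",f(.493,-.339,.13)-f(.492,-.339,.13),"y",f(.492,-.338,.13)-f(.492,-.339,.13))
b=cv2.imread("pics/scene6.png")[152:192,148:188].astype(int)
for r in range(12,38,2):print(r,"".join("%4d"%v for v in (b[r,10:32,0]-b[r,10:32,2])),"|","".join("%4d"%v for v in b[r,12:28].mean(1)))
```

```text
0.115 [591.7 263.4]
0.1255 [587.2 232.7]
0.13 [585.2 219.5]
0.135 [583.  204.7]
0.15 [576.4 159.9]
per mm x [-1.8  1.8] y [3.1 0.7]
12  183 184 187 190 134  31  -5  -3  -5  -5  58 104  97  74  71  73  76  76  83  62 -41-105 |  134 134 125 121 120 121 118 111 109  94  65  52  53  55  54  56
14  179 179 180 185 164  56  -7  -4  -2  -4  12  54  76  77  77  76  76  76  80  72   1 -85 |  132 131 131 124 119 120 120 113  87  61  54  53  54  55  55  56
16  182 174 157 162 184 105  14  -5  -4  -4  -4  31  74  77  77  75  76  74  74  74 104 165 |  112 114 128 128 119 121 121 115 103  78  55  54  55  56  55  55
18   95 111 123 132 107  43   3  -4  -3  -2  -5  22  67  78  76  74  72  70  90 139 148 118 |   87  93  74  72 107 122 119 117 105  80  57  55  56  54  53  53
20   92  92  92  88  80  56   8  -4  -4  -2  -5  14  55  75  72  81 126 176 169 124  65 -15 |   65  60  54  62 103 121 121 118 109  85  60  53  52  56  90 123
22   93  92  91  89  83  69  13  -4  -2  -1  -4   7  42  84 125 156 134  89  33 -48-104-120 |   69  64  54  56  98 119 123 119 110  90  66  61  85 106  86  57
24   94  93  9
[... 398 characters left out ...]
  71  86  92 106  94  93 107 110 103 102  95  94 128 142 141 138
30  159 190 167  58  -1   5   6   4   6   5   6   6   5   2   2   3 -38 -94-111-112-111-111 |  132 129 144 169 139 106 103 102 119 131 163 145 113  95 100 125
32   47  73  87  48   7  -3  -3  -1  -1  -1  -1  -2  -1  -2   1   1 -42-102-118-113-111-109 |   68  87 107 116 121 124 125 126 122 119 114 108 104  96 106 132
34 -113-116-116 -79 -25  -3   0   0  -2  -1  -2   0  -2  -1   0   2  -5 -57 -83 -97-112-118 |  132 125 118 116 120 121 121 121 122 120 117 110 104  96  90 148
36 -118-106 -62 -11   5   1   0  -1  -1  -2  -2  -1  -1  -1   0   0   0   9  12  10  12  14 |  183 210 163 115 119 122 122 123 122 121 119 111 105  98  91 156
```

Shank and mouth are in line within about 0.7 mm. I'll nudge and descend gently while watching the forces.

```bash
python3 -m inch '[{"dx":-0.001,"dy":0,"dz":0.004,"rx":0,"ry":0,"rz":0},{"dx":-0.001,"dy":0,"dz":0.008,"rx":0,"ry":0,"rz":0},{"dx":-0.001,"dy":0,"dz":0.012,"rx":0,"ry":0,"rz":0},{"dx":-0.001,"dy":0,"dz":0.016,"rx":0,"ry":0,"rz":0},{"dx":-0.001,"dy":0,"dz":0.018,"rx":0,"ry":0,"rz":0}]'; python3 -m inch '[{"dx":0,"dy":0,"dz":0.002,"rx":0,"ry":0,"rz":0},{"dx":0,"dy":0,"dz":0.004,"rx":0,"ry":0,"rz":0},{"dx":0,"dy":0,"dz":0.004,"rx":0,"ry":0,"rz":0}]'
```

```text
time: 15.1
tool_pos: [0.4917, -0.3396, 0.1716]
tool_rot: [-0.0, 0.661, 0.751, -0.0]
contact_force: [-0.5, -0.0, -2.0]
gripper_width: 0.218
grasp_force: 59.3
time: 15.4
tool_pos: [0.492, -0.3397, 0.1689]
tool_rot: [-0.0, 0.661, 0.751, 0.0]
contact_force: [0.9, 0.2, -1.5]
gripper_width: 0.218
grasp_force: 59.3
```

```bash
python3 -m inch '[{"dx":0,"dy":0,"dz":0.003,"rx":0,"ry":0,"rz":0},{"dx":0,"dy":0,"dz":0.006,"rx":0,"ry":0,"rz":0},{"dx":0,"dy":0,"dz":0.009,"rx":0,"ry":0,"rz":0},{"dx":0,"dy":0,"dz":0.009,"rx":0,"ry":0,"rz":0}]'
```

```text
time: 15.8
tool_pos: [0.492, -0.3396, 0.1613]
tool_rot: [-0.0, 0.661, 0.751, 0.0]
contact_force: [1.3, 0.7, -3.3]
gripper_width: 0.217
grasp_force: 59.2
```

```bash
python3 -m inch '[{"dx":0,"dy":0,"dz":0.006,"rx":0,"ry":0,"rz":0},{"dx":0,"dy":0,"dz":0.012,"rx":0,"ry":0,"rz":0},{"dx":0,"dy":0,"dz":0.017,"rx":0,"ry":0,"rz":0},{"dx":0,"dy":0,"dz":0.017,"rx":0,"ry":0,"rz":0}]'; python3 -m inch '[{"dx":0,"dy":0,"dz":0.005,"rx":0,"ry":0,"rz":0},{"dx":0,"dy":0,"dz":0.01,"rx":0,"ry":0,"rz":0},{"dx":0,"dy":0,"dz":0.014,"rx":0,"ry":0,"rz":0},{"dx":0,"dy":0,"dz":0.014,"rx":0,"ry":0,"rz":0}]'
```

```text
time: 16.2
tool_pos: [0.4917, -0.3396, 0.1472]
tool_rot: [-0.0, 0.661, 0.751, -0.0]
contact_force: [1.0, 1.5, -3.0]
gripper_width: 0.22
grasp_force: 59.4
time: 16.6
tool_pos: [0.4917, -0.3397, 0.1362]
tool_rot: [-0.0, 0.661, 0.751, -0.0]
contact_force: [1.6, 0.7, -2.2]
gripper_width: 0.218
grasp_force: 59.4
```

```bash
python3 -m inch '[{"dx":0,"dy":0,"dz":0.002,"rx":0,"ry":0,"rz":0},{"dx":0,"dy":0,"dz":0.003,"rx":0,"ry":0,"rz":0},{"dx":0,"dy":0,"dz":0.003,"rx":0,"ry":0,"rz":0}]'; python3 -m inch '[{"dx":0,"dy":0,"dz":0.001,"rx":0,"ry":0,"rz":0},{"dx":0,"dy":0,"dz":0.001,"rx":0,"ry":0,"rz":0},{"dx":0,"dy":0,"dz":0.001,"rx":0,"ry":0,"rz":0}]'
```

```text
time: 16.9
tool_pos: [0.4919, -0.3398, 0.1345]
tool_rot: [-0.0, 0.661, 0.751, -0.0]
contact_force: [1.3, -0.7, -2.1]
gripper_width: 0.212
grasp_force: 59.4
time: 17.2
tool_pos: [0.4919, -0.3398, 0.1338]
tool_rot: [-0.0, 0.661, 0.751, -0.0]
contact_force: [0.6, 2.2, -1.9]
gripper_width: 0.22
grasp_force: 59.4
```

```bash
python3 -m inch '[{"dx":0,"dy":0,"dz":0.001,"rx":0,"ry":0,"rz":0},{"dx":0,"dy":0,"dz":0.001,"rx":0,"ry":0,"rz":0},{"dx":0,"dy":0,"dz":0.001,"rx":0,"ry":0,"rz":0}]'; python3 -m inch '[{"dx":0,"dy":0,"dz":0.001,"rx":0,"ry":0,"rz":0},{"dx":0,"dy":0,"dz":0.001,"rx":0,"ry":0,"rz":0},{"dx":0,"dy":0,"dz":0.001,"rx":0,"ry":0,"rz":0}]'
```

```text
time: 17.5
tool_pos: [0.4919, -0.3398, 0.1329]
tool_rot: [-0.0, 0.661, 0.751, -0.0]
contact_force: [0.2, 2.0, -1.6]
gripper_width: 0.222
grasp_force: 59.4
time: 17.8
tool_pos: [0.492, -0.3399, 0.1325]
tool_rot: [0.0, 0.661, 0.751, -0.0]
contact_force: [0.9, 1.6, 1.2]
gripper_width: 0.221
grasp_force: 59.6
```

The shoulder is home: z is as predicted and the load has reversed. I'll release and retreat.

```bash
python3 -m inch '[{"dx":0,"dy":0,"dz":0.0005,"rx":0,"ry":0,"rz":0},{"dx":0,"dy":0,"dz":0.0005,"rx":0,"ry":0,"rz":0}]'; python3 -m inch '[{"dx":0,"dy":0,"dz":0,"rx":0,"ry":0,"rz":0},{"dx":0,"dy":0,"dz":0,"rx":0,"ry":0,"rz":0},{"dx":0,"dy":0,"dz":0,"rx":0,"ry":0,"rz":0},{"dx":0,"dy":0,"dz":0,"rx":0,"ry":0,"rz":0},{"dx":0,"dy":0,"dz":0,"rx":0,"ry":0,"rz":0}]' 1; python3 -m inch '[{"dx":0,"dy":0,"dz":-0.03,"rx":0,"ry":0,"rz":0},{"dx":0,"dy":0,"dz":-0.06,"rx":0,"ry":0,"rz":0},{"dx":0,"dy":0,"dz":-0.1,"rx":0,"ry":0,"rz":0},{"dx":0,"dy":0,"dz":-0.14,"rx":0,"ry":0,"rz":0},{"dx":0,"dy":0,"dz":-0.14,"rx":0,"ry":0,"rz":0}]'; python3 -m inch '[{"dx":0.06,"dy":0,"dz":0,"rx":0,"ry":0,"rz":0},{"dx":0.12,"dy":0,"dz":0,"rx":0,"ry":0,"rz":0},{"dx":0.15,"dy":0,"dz":0,"rx":0,"ry":0,"rz":0},{"dx":0.15,"dy":0,"dz":0,"rx":0,"ry":0,"rz":0},{"dx":0.15,"dy":0,"dz":0,"rx":0,"ry":0,"rz":0}]'
python3 - <<'E'
from h import *
a=optics.grab_frame("top")[:,:,::-1];b=optics.grab_frame("scene")[:,:,::-1]
cv2.imwrite("pics/c7.png",np.hstack([crop(a,347,170,40,400),crop(b,172,180,40,400)]))
f=lambda z:(proj("scene",[.492,-.339,z])[0]-[132,140])*5+[400,0];print(f(.17),f(.115))
E
```

```text
time: 18.0
tool_pos: [0.492, -0.3399, 0.132]
tool_rot: [0.0, 0.661, 0.751, -0.0]
contact_force: [-0.8, 1.3, -0.4]
gripper_width: 0.215
grasp_force: 59.5
time: 18.5
tool_pos: [0.492, -0.3399, 0.1318]
tool_rot: [0.0, 0.661, 0.751, -0.0]
contact_force: [0.3, 0.1, -0.8]
gripper_width: 1.001
grasp_force: 0.0
time: 19.0
tool_pos: [0.4941, -0.3417, 0.2504]
tool_rot: [0.005, 0.661, 0.751, -0.0]
contact_force: [0.5, 0.1, 0.1]
gripper_width: 0.997
grasp_force: 0.0
time: 19.5
tool_pos: [0.4766, -0.2206, 0.2433]
tool_rot: [0.0, 0.66, 0.751, -0.0]
contact_force: [-0.1, -0.5, 0.7]
gripper_width: 0.996
grasp_force: 0.0
[563.6828237  109.41242964] [575.85910193 191.68622581]
```

View pics/c7.png

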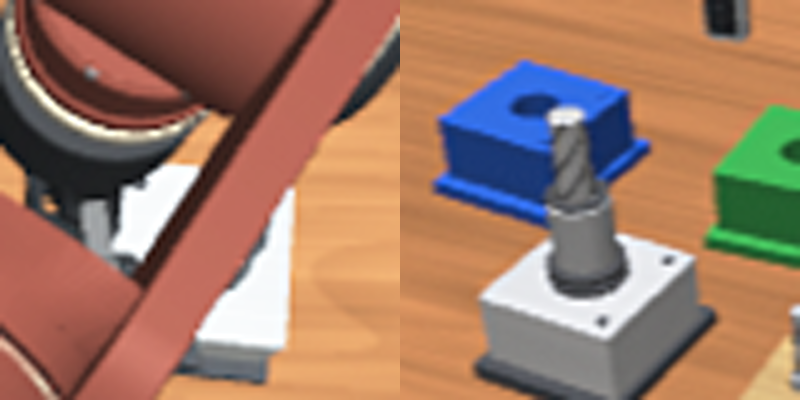

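The end mill stands upright in the holder, with its top at crop (566,116) against a predicted home of (564,109). The holder is seated and the gripper is clear, so I'll hand in.

```bash
python3 -m inch '[{"dx":0,"dy":0,"dz":0,"rx":0,"ry":0,"rz":0},{"dx":0,"dy":0,"dz":0,"rx":0,"ry":0,"rz":0},{"dx":0,"dy":0,"dz":0,"rx":0,"ry":0,"rz":0}]'; python3 -c "
from plant import ticket
print(ticket.job_done())"
```

```text
time: 19.9
tool_pos: [0.4767, -0.2213, 0.2436]
tool_rot: [-0.0, 0.661, 0.75, -0.0]
contact_force: [0.0, 0.5, 0.2]
gripper_width: 1.002
grasp_force: 0.0
the job is handed in; nothing more can be done
None
```

I handed the job in at 19.9 s of the 72 s allowed: the empty holder is seated upright in the setting block, the thicker cutter is home in its bore, and the gripper is clear; the hand-in returned no verdict.

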